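# Hasp the nib case shut and show its window to the inspection camera

## Robot

A 6-joint arm with a two-finger parallel gripper is mounted at the origin on the work surface. World frame = base frame: x ahead of the robot, y to its left, z up, the work surface at z = 0. Lengths are in m, angles in rad, forces in N, time in s.
With the tool pointing down it reaches from about 0.425 to 0.95 m from the base axis. Payload 3.5 kg.
Tool frame: the origin (TCP) lies midway between the tips of the shut fingers; the grasp point (between the pads) lies 19 mm behind it (ctrl.hold_point_z is the distance from the TCP to the grasp point, in m); z points along the fingers, y is the line along which they close (so a half turn about z gives the same grasp; the last joint's range is limited). The gripper opens to 85 mm and grips with 20 to 120 N. Pads are 22 mm wide; open, the fingers measure 114 mm over their backs; the gripper's body (76 mm by 85 mm) begins 54 mm behind the grasp point. The pads swing forward as they close: fully open they stand 13 mm farther back than shut.
Start: joints at [-1.447, 0.286, 1.577, -0, 1.279, -0.15], TCP at [0.183, -0.65, 0.231] pointing down, gripper open.
Joint ranges: [-2.77, 2.77], [-0.9, 2.22], [0.21, 2.48], [-1.53, 4.67], [0.24, 2.81], [-2.84, 2.84]. Speed limits (rad/s): [2.79, 2.79, 3.14, 3.14, 3.14, 3.14].

## Interface

Orientations are given as a unit quaternion [x, y, z, w].
In Python, from plant import readout, cams, sign_off, ctrl gives the robot as it stands. The module is installed in compiled form; this text tells all that it offers.
- The arm moves only by the tool step_arm, never from a script. Its argument "increments" is a list of rows, each a list of 2 entries, a list of its own where there are three numbers: the shift along the world's x, y, z in mm, then the turn, a rotation vector about the world's x, y, z in rad. In form: [[[x, y, z], [rx, ry, rz]], ...]. A call has 1 to 8 rows; each row shifts and turns the commanded pose from where the row before left it; what a row does not reach is not made up. A row lasts 1/12 s, in which the tool goes at most 41.7 mm and 7.16 degrees, less where a joint would pass 70% of its speed; a pose out of reach is approached as far as the arm can. A call is refused whole if a number of a shift passes 41.7 or a number of a turn 0.125, either way. A call with a gripper value outside its range is refused whole. "fingers" is the opening, from -1 (shut) to 1 (fully open), set as the call begins (left out, the last holds). The fingers move at their own pace and stop on an object; "grip_force" is the grip in N (left out, the last holds). Time passes only in rows, so rows that do not move let the fingers close. It gives the time, the measured TCP pose, the force, the opening and the grip force at its end, in the units of the state.
- readout.get_state(): the state, without advancing time (a new reading comes with each control period).
- cams.read_camera(name): name is "scene" or "top" or "wrist"; returns the picture (480x640x3 uint8, red, green, blue); there is no depth.
- cams.get_calibration(name): a dict with "fx", "fy", "cx", "cy" (pixels), "eye" and "rotation" of the camera in the world; the wrist camera has in their place "T_tool_cam" (4x4, takes a point from camera to tool coordinates, whose origin is the TCP and whose axes are the flange's). Camera axes: x right, y up, looking along -z (the intrinsics and any distortion apply to the point x, -y, -z); pixel columns grow to the right and rows downward; lengths in m; the calibration is good to about 2 mm. A picture is of the moment at which its call begins: read the wrist's pose just before it. get_calibration takes no time and is no camera call.
- sign_off(): hands the job in; it is judged then, once.
The state is a dict: "time": time; "qpos": joint angles; "dq": joint speeds; "joint_efforts": joint torques, N m; "eef_pos": TCP position; "tcp_rot": TCP orientation; "contact_force": force on the tool from outside, world axes, zero at the start; "wrist_torque": the same for the moment, N m; "opening": opening from 0.0 (shut) to 1.0 (fully open); "finger_force": force on a finger pad.
Only numpy, scipy, OpenCV 4.12 (cv2) and the standard library are available. Lean on these libraries where they do the work, as an engineer would, in place of code of your own. Each camera call takes 0.05 s, during which the arm holds its last target. There are 200 camera calls.

## Task

Before the nib case leaves its wooden cradle, swing its hasp down flat over the staple so the lid cannot open. Then pick the case up and present its window end to the inspection camera: the window centred on the lens axis 100 mm in front of the lens, the case pointing straight along the lens axis (so tilted as the camera is) with the hasp side uppermost. Finish while holding it there, still, for the colleague at the screen; do not touch the camera or disturb the jar, the spool, the pen or its rest.

Things in the scene. Friction and masses are not known exactly. Their poses are not given: they have to be found in the camera images.
- case: Long pale wooden nib case, 160 x 46 x 38 mm (x, y, z), about 0.4 kg, lid shut, lying in the cradle; lifts straight out. Origin: centre of its underside. +x points to the end with a round 26 mm brass-rimmed window, +z is the top with the steel hasp, y the 46 mm width. Grip across the width 10 to 20 mm to the -x side of the origin: near the balance point, clear of the hasp.
- case_nose (a point): Centre of the window, in the middle of the case's +x end face (80 mm ahead of the case origin, 19 mm above its underside). Axes as the case.
- hasp_hinge (a point): Middle of the hasp's hinge pin on top of the case: 6 mm ahead (+x) of the case origin, 40 mm above its underside. Axes as the case (they do not turn with the hasp).
- hasp (a joint): Steel hasp strap on the case, rad: 0 = shut flat on the top, pointing to the window end; 1.57 = upright. Turns on the case's y axis; light friction keeps it where left (1 N shuts it). 56 mm long from the pin, 22 wide, 3 thick; solid for 32 mm, then slotted. The staple, 41 mm from the pin, stands 12 mm above the case top and comes up through the slot: press on the solid part.
- cradle: Fixed wooden cradle. Origin: centre of its underside; the case lies along its x, its underside 20 mm above the table. Base 150 x 84 x 10 mm; two saddles 24 mm long, 84 wide, centred 60 mm either side of the middle, with lips up to 32 mm above the table, 2 mm play beside the case. Between the saddles (96 mm) the case's sides are free down to 10 mm above the table.
- camera: Inspection camera on a fixed stand. Origin: on the table, under the head's pivot. Foot 100 x 90 mm, 20 mm post 45 mm behind the pivot (+x). The white head, 60 x 46 x 46 mm, pivots 300 mm above the table; its black lens looks to -x and down by 0.2 to 0.5 rad, different each time. The lens front is 50 mm from the pivot.
- focus (a point): Point on the lens axis, 100 mm in front of the lens (150 mm from the head's pivot), where the window centre is to be held. Its axes are those of the tilted head: +x runs along the lens axis towards the lens (upward), y level, z the head's top. The case's axes should match these axes.
- jar: Bystander: clear plastic open jar, 72 mm wide, 75 mm high. Origin: centre of its underside.
- pen_rest: Bystander: dark wooden pen rest with a groove, 160 x 56 x 44 mm. Origin: centre of its underside.
- pen: Bystander: hot-knife pen with cork grip, 165 mm long, lying in the rest's groove along x. Origin: on its underside, near the middle.
- spool: Bystander: white thread spool standing on end, 44 mm wide, 50 mm high. Origin: centre of its underside.
Things that resemble listed ones, but are neither listed nor needed, are in the scene too. What is shaped like the case but blue, pink or purple is not meant.

How it is judged:
On the way:
1. the hasp is shut over its staple while the case still lies in the cradle (value of joint hasp below 0.1 rad and height (world z) of case below 0.028 m), for 0.2 s.
At the end, for the whole second after the job is handed in: Only the fingers carry the case, still, in the air: hasp shut (under 0.12 rad), window centre within 22 mm of the point 100 mm in front of the lens, window end to the lens, long axis and top each within 0.17 rad of the camera's, hasp side up, touching neither cradle nor camera (value of joint hasp below 0.12 rad and distance between case_nose and focus below 0.022 m and angle between the x axis of case and the x axis of focus, either way round below 0.17 rad and angle between the z axis of case and the z axis of focus, either way round below 0.17 rad and x of case in the frame of focus below -0.05 m and angle between case's own z axis and vertical below 0.8 rad and height (world z) of case above 0.1 m and contact force between case and the fingers above 2 N and contact force between case and cradle below 0.1 N and contact force between case and camera below 0.1 N and linear speed of case below 0.02 m/s and angular speed of case below 0.1 rad/s); the arm keeps its last pose, push and grip.
It fails at once if the clear jar is disturbed (moved over 25 mm or tipped) (distance of jar from where it was at the start of the episode above 0.025 m or angle between jar's own z axis and vertical above 0.5 rad).
It fails at once if the pen rest is disturbed (moved over 25 mm or tipped) (distance of pen_rest from where it was at the start of the episode above 0.025 m or angle between pen_rest's own z axis and vertical above 0.5 rad).
It fails at once if the spool is disturbed (moved over 25 mm or tipped) (distance of spool from where it was at the start of the episode above 0.025 m or angle between spool's own z axis and vertical above 0.5 rad).
It fails at once if the hot-knife pen is moved over 25 mm (distance of pen from where it was at the start of the episode above 0.025 m).
It fails at once if the camera is touched (over 1 N) (contact force between camera and anything else above 1 N).
It also fails if it takes over 45 s, if anything falls off the work surface, if the arm or the gripper's body presses on something with over 40 N, if the wrist force passes 120 N, or if a joint passes its speed limit or range.

## Working session

There is one attempt and no reset: what is moved stays moved. The work goes in short steps, Python scripts to look and compute and a tool call to move; the robot and the scene stay as the last step left them, time stands still between calls to the robot, and variables do not carry over. Pictures are saved under pics/ and viewed, at most 10 in all, crops included, and the job is handed in when it is done.

Besides the shell and the picture viewer there is one more tool, called after "Call:" in YAML: its name, and indented under it one key for each argument. step_arm: Moves the arm, as the interface text tells. Its arguments: {"type":"object","properties":{"increments":{"type":"array","items":{"type":"array"}},"fingers":{"type":"number"},"grip_force":{"type":"number"}},"required":["increments"]}

```bash
mkdir -p pics; cat > h.py <<'E'
import numpy as np, cv2
from plant import readout, cams, sign_off, ctrl
from scipy.spatial.transform import Rotation as R
def snap(n,f):
    im=cams.read_camera(n); cv2.imwrite('pics/'+f+'.png',im[:,:,::-1]); return im
E
python3 - <<'E'
from h import *
print(readout.get_state())
for n in ['scene','top','wrist']:
    c=cams.get_calibration(n); print(n,c); snap(n,n+'0')
print(ctrl.hold_point_z)
E
```

```text
{'time': 0.0, 'qpos': array([-1.44702189e+00,  2.87186427e-01,  1.57817270e+00, -4.10889290e-05,
        1.27861134e+00, -1.49981936e-01]), 'dq': array([-0.00104208,  0.00107409,  0.00045413,  0.00063761, -0.00072057,
        0.00036265]), 'joint_efforts': array([-1.70392250e-03, -4.05985665e+01, -2.92627162e+01, -2.01304256e-04,
        5.71558005e-03,  9.06772812e-06]), 'eef_pos': array([ 0.18243446, -0.64919391,  0.22993567]), 'tcp_rot': array([ 9.90645287e-01,  1.36456958e-01, -4.08626188e-06, -1.18906489e-03]), 'contact_force': array([-0.53370959, -0.28349475, -0.04181817]), 'wrist_torque': array([-0.003662  , -0.02396322, -0.00749223]), 'finger_force': 0.0, 'opening': 0.9933366197150862}
scene {'fx': 463.2387636546701, 'fy': 463.2387636546701, 'cx': 319.70317649920753, 'cy': 240.75473067972368, 'eye': array([1.07245783, 0.61534899, 0.7826846 ]), 'rotation': array([0.1573366 , 0.43442305, 0.82698573, 0.32033797])}
top {'fx': 618.1264737296649, 'fy': 618.1264737296649, 'cx': 316.96412496168625, 'cy': 241.81840142241757, 'eye': array([ 0.30075511, -0.00853166,  1.52826344]), 'rotation': array([ 0.05702621, -0.07257158, -0.69892612,  0.70921341])}
wrist {'fx': 389.3226757798418, 'fy': 389.3226757798418, 'cx': 319.38233909121, 'cy': 240.2473037619234, 'T_tool_cam': array([[ 6.36292395e-04,  9.63617745e-01,  2.67283437e-01,
         6.73551266e-02],
       [ 9.99999603e-01, -4.46209977e-04, -7.71900767e-04,
         2.57607581e-04],
       [-6.24552740e-04,  2.67283822e-01, -9.63617646e-01,
        -1.41844919e-01],
       [ 0.00000000e+00,  0.00000000e+00,  0.00000000e+00,
         1.00000000e+00]])}
0.0187
```

View pics/scene0.png

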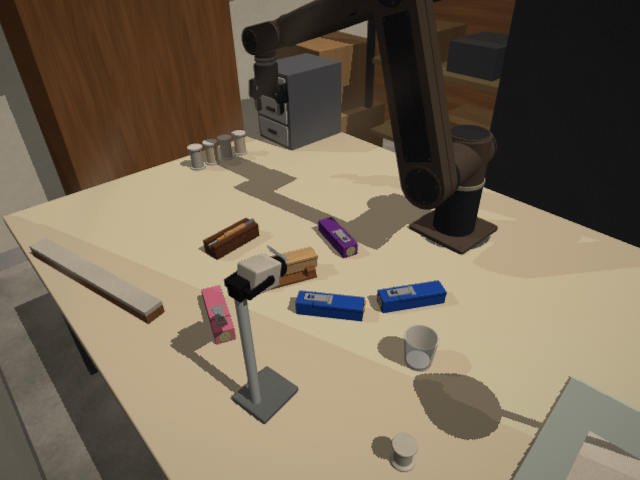

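View pics/top0.png

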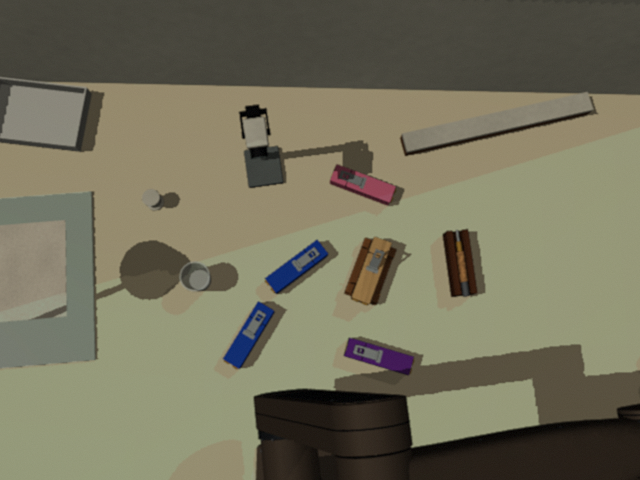

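The scene view shows the pale case in its cradle behind the camera head (about 290,265). In the top view the case is at about (372,270), the camera head at (257,130), jar (195,277), spool (152,198) and pen rest (460,263). The hasp stands part-way up.

```bash
cat >> h.py <<'E'
def pose(n,st=None):
    c=cams.get_calibration(n)
    if n=='wrist':
        T=np.eye(4);T[:3,:3]=R.from_quat(st['tcp_rot']).as_matrix();T[:3,3]=st['eef_pos'];T=T@c['T_tool_cam']
        return c,T[:3,:3],T[:3,3]
    return c,R.from_quat(c['rotation']).as_matrix(),np.array(c['eye'])
def ray(n,uv,st=None):
    c,M,e=pose(n,st); u,v=uv
    d=M@np.array([(u-c['cx'])/c['fx'],-(v-c['cy'])/c['fy'],-1]); return e,d/np.linalg.norm(d)
def onz(n,uv,z,st=None):
    e,d=ray(n,uv,st); return e+d*(z-e[2])/d[2]
def proj(n,p,st=None):
    c,M,e=pose(n,st); q=M.T@(np.asarray(p)-e); return np.array([c['cx']+c['fx']*q[0]/-q[2],c['cy']-c['fy']*q[1]/-q[2]])
def tri(rays):
    A=np.zeros((3,3));b=np.zeros(3)
    for e,d in rays:
        P=np.eye(3)-np.outer(d,d);A+=P;b+=P@e
    x=np.linalg.solve(A,b); return x,[np.linalg.norm((np.eye(3)-np.outer(d,d))@(x-e)) for e,d in rays]
E
python3 - <<'E'
from h import *
for nm,uv,z in [('case',(372,270),.058),('head',(257,130),.32),('foot',(264,167),.01),('jar',(195,277),.075),('spool',(152,198),.05),('pen',(460,263),.05),('pink',(363,184),.04),('blue1',(297,266),.04),('purple',(379,356),.04)]:
    print(nm,onz('top',uv,z).round(3))
a=cv2.imread('pics/scene0.png');b=cv2.imread('pics/top0.png')
x=cv2.resize(a[225:295,225:325],(800,560),interpolation=cv2.INTER_CUBIC)[:,:800]
y=cv2.resize(b[225:315,330:430],(400,360),interpolation=cv2.INTER_CUBIC)
z=cv2.resize(b[95:195,225:325],(400,400),interpolation=cv2.INTER_CUBIC)[:360]
x=cv2.resize(x,(340,238))
m=np.zeros((600,800,3),np.uint8);m[:360,:400]=y;m[:360,400:]=z;m[360:598,:340]=x
cv2.imwrite('pics/m1.png',m)
E
```

```text
case [ 0.507 -0.172  0.058]
head [0.757 0.092 0.32 ]
foot [0.775 0.097 0.01 ]
jar [0.482 0.247 0.075]
spool [0.678 0.366 0.05 ]
pen [ 0.529 -0.388  0.05 ]
pink [ 0.726 -0.153  0.04 ]
blue1 [0.517 0.008 0.04 ]
purple [ 0.304 -0.19   0.04 ]
```

View pics/m1.png

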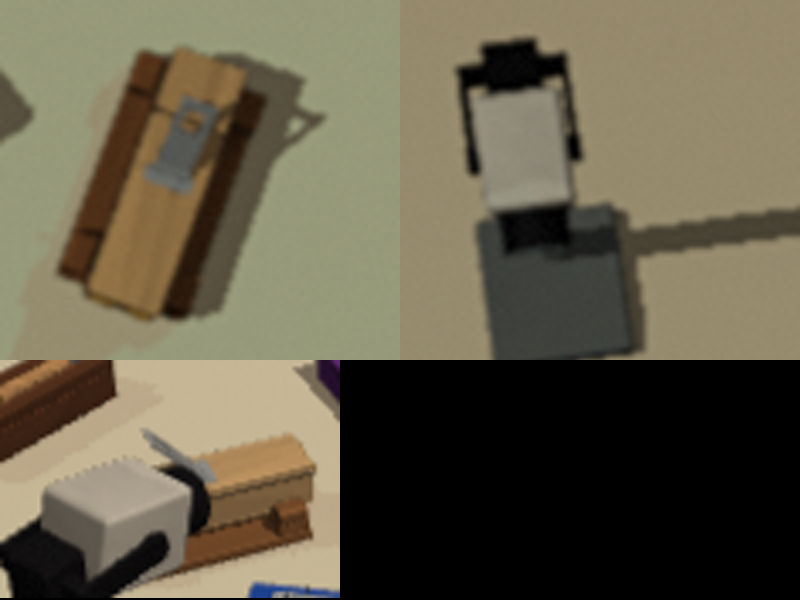

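The case axis runs from crop (125,300) to (210,60), a yaw of about -0.34 rad. Its window end is away from the robot and the hasp leans forward, part-open. The camera's lens faces the robot. I'll move the wrist over the case.

Call:
step_arm:
  increments:
    - [[19,29.5,1],[0,0,-0.038]]
    - [[19,29.5,1],[0,0,-0.038]]
    - [[19,29.5,1],[0,0,-0.038]]
    - [[19,29.5,1],[0,0,-0.038]]
    - [[19,29.5,1],[0,0,-0.038]]
    - [[19,29.5,1],[0,0,-0.038]]
    - [[19,29.5,1],[0,0,-0.038]]
    - [[19,29.5,1],[0,0,-0.038]]

```text
time: 0.82
eef_pos: [0.3351, -0.4121, 0.239]
tcp_rot: [1.0, -0.016, -0.0, -0.0]
contact_force: [0.6, 0.1, 0.5]
opening: 1.002
finger_force: 0.0
```

Call:
step_arm:
  increments:
    - [[19,29.5,1],[0,0,-0.038]]
    - [[19,29.5,1],[0,0,-0.038]]
    - [[19,29.5,1],[0,0,-0.038]]
    - [[19,29.5,1],[0,0,-0.038]]
    - [[19,29.5,1],[0,0,-0.038]]
    - [[19,29.5,1],[0,0,-0.038]]
    - [[19,29.5,1],[0,0,-0.038]]
    - [[19,29.5,1],[0,0,-0.038]]

```text
time: 1.48
eef_pos: [0.487, -0.1761, 0.2472]
tcp_rot: [0.986, -0.167, -0.0, -0.0]
contact_force: [0.7, -0.3, -1.0]
opening: 0.998
finger_force: 0.0
```

```bash
python3 - <<'E'
from h import *
import pickle
s=readout.get_state(); w=snap('wrist','wrist1'); snap('scene','scene1'); snap('top','top1')
pickle.dump(s,open('s1.pkl','wb'))
print({k:np.round(v,3) for k,v in s.items()})
E
```

```text
{'time': np.float64(1.483), 'qpos': array([-0.543, -0.077,  1.941, -0.   ,  1.277,  1.364]), 'dq': array([ 0.83 ,  0.188, -0.197, -0.002,  0.005,  1.276]), 'joint_efforts': array([-2.9040e+00, -2.7535e+01, -2.8314e+01,  1.6000e-02,  9.7000e-02,
       -6.8100e-01]), 'eef_pos': array([ 0.487, -0.176,  0.247]), 'tcp_rot': array([ 0.986, -0.167, -0.   , -0.   ]), 'contact_force': array([ 0.689, -0.317, -1.032]), 'wrist_torque': array([-0.009, -0.026,  0.036]), 'finger_force': np.float64(0.0), 'opening': np.float64(0.998)}
```

View pics/wrist1.png

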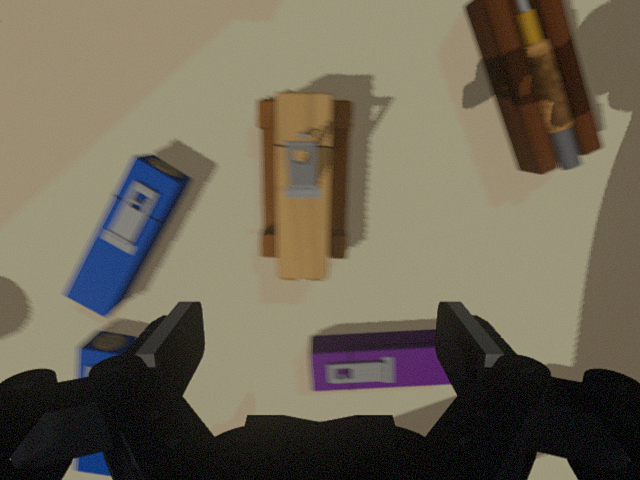

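The wrist view shows the case along the image column, top face from (275,95) to (330,278), hasp pin near (303,192) and the strap leaning toward the window end. The arm was still moving, so I'll take another picture now it has settled and measure from that.

```bash
python3 - <<'E'
from h import *
import pickle
s=readout.get_state(); 
w=snap('wrist','wrist2'); s=readout.get_state(); w=snap('wrist','wrist2'); t=snap('top','top2')
pickle.dump(s,open('s2.pkl','wb'))
print(s['eef_pos'],s['dq'].round(3),R.from_quat(s['tcp_rot']).as_rotvec())
def mask(im,x0,y0,x1,y1):
    h=cv2.cvtColor(im,cv2.COLOR_RGB2HSV); sub=im[y0:y1,x0:x1].astype(int); hs=h[y0:y1,x0:x1]
    return sub,hs
for n,im,(u,v) in [('wrist',w,(303,240)),('top',t,(362,285))]:
    h=cv2.cvtColor(im,cv2.COLOR_RGB2HSV)
    print(n,h[v-3:v+3,u-3:u+3].mean((0,1)), im[v,u])
z=cv2.resize(w[60:320,200:420],(660,780))[:600]
b=np.zeros((600,800,3),np.uint8); b[:,:500]=cv2.resize(w[70:310,220:420],(500,600),interpolation=cv2.INTER_CUBIC)
b[:300,500:]=cv2.resize(t[222:312,335:425],(300,300),interpolation=cv2.INTER_CUBIC)
b[300:,500:]=cv2.resize(t[100:190,220:310],(300,300),interpolation=cv2.INTER_CUBIC)
cv2.imwrite('pics/m2.png',b[:,:,::-1])
E
```

```text
[ 0.48665174 -0.17697695  0.24701453] [-0.042 -0.003  0.004 -0.003  0.002 -0.002] [ 3.09829135e+00 -5.18348325e-01 -1.08528506e-03]
wrist [ 18.22222222 128.63888889 150.27777778] [149 120  72]
top [27.05555556 47.97222222 28.55555556] [28 26 23]
```

View pics/m2.png

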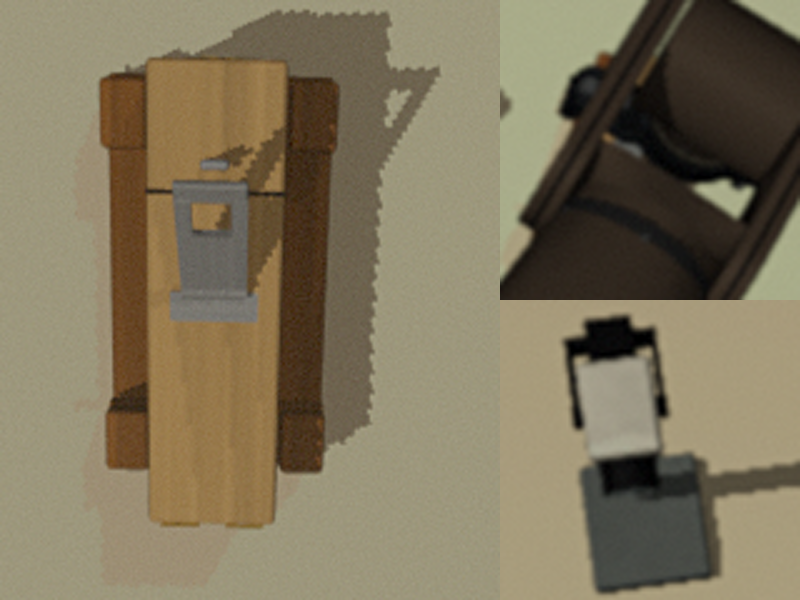

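The wrist crop shows the case's top corners at (148,60), (287,60), (275,522) and (150,522). The hinge pin is at about (213,305), the strap tip (210,183) and the staple (215,165). I'll triangulate these against the first top view.

```bash
python3 - <<'E'
from h import *
import pickle
s=pickle.load(open('s2.pkl','rb'))
W=np.array([(148,60),(287,60),(275,522),(150,522)])/2.5+[220,70]
T=np.array([(185,47),(245,70),(158,318),(87,290)])/4+[330,225]
P=[]
for a,b in zip(W,T):
    x,e=tri([ray('wrist',a,s),ray('top',b)]); print(x.round(4),np.round(e,4), onz('wrist',a,.058,s).round(4)); 
    P.append(onz('wrist',a,.058,s))
P=np.array(P); print('centre',P.mean(0)); f=(P[0]+P[1])/2-(P[2]+P[3])/2; r=(P[0]+P[3]-P[1]-P[2])/2
print('len',np.linalg.norm(f),'wid',np.linalg.norm(r),'yaw',np.arctan2(f[1],f[0]),np.arctan2(-r[0],r[1]))
yaw=np.arctan2(f[1],f[0]); c=P.mean(0); ux=np.array([np.cos(yaw),np.sin(yaw),0]);
print('tool x yaw',R.from_quat(s['tcp_rot']).as_matrix()[:,0])
# hasp angle
for px in [(210,183),(213,305)]:
    uv=np.array(px)/2.5+[220,70]
    e,d=ray('wrist',uv,s); n=np.cross([0,0,1],ux); 
    q=e+d*(((c-e)@n)/(d@n)) if False else onz('wrist',uv,.060,s); print(px,'x in case at z60',(q-c)@ux, (q-c)@np.cross([0,0,1],ux))
h=c+.006*ux; h[2]=.06
for a in np.arange(0.1,1.6,.15):
    tip=h+.056*(np.cos(a)*ux+np.array([0,0,np.sin(a)])); print(round(a,2),((proj('wrist',tip,s)-[220,70])*2.5).round(),((proj('top',tip)-[330,225])*4).round())
st=h+.041*ux; print('hinge',(proj('wrist',h,s)-[220,70])*2.5,h,'staple',((proj('wrist',st,s)-[220,70])*2.5).round())
E
```

```text
[ 0.5855 -0.1803  0.0791] [0.0008 0.0008] [ 0.5886 -0.1787  0.058 ]
[ 0.5745 -0.2199  0.0601] [0.0008 0.0008] [ 0.5742 -0.2207  0.058 ]
[ 0.4247 -0.1666  0.0542] [0. 0.] [ 0.4261 -0.167   0.058 ]
[ 0.4405 -0.1239  0.0571] [0. 0.] [ 0.4408 -0.1241  0.058 ]
centre [ 0.50741569 -0.17261827  0.058     ]
len 0.15753543980566664 wid 0.04487240808047791 yaw -0.35093056441542003 -0.330895294997668
tool x yaw [ 9.45544475e-01 -3.25492296e-01 -6.41865219e-04]
(210, 183) x in case at z60 0.04063853895941295 0.0019590844433986874
(213, 305) x in case at z60 0.000518002656467597 0.000563050256503893
0.1 [216. 115.] [204.  83.]
0.25 [215. 119.] [205.  83.]
0.4 [214. 127.] [205.  85.]
0.55 [213. 140.] [205.  89.]
0.7 [212. 157.] [203.  94.]
0.85 [211. 179.] [201. 102.]
1.0 [210. 204.] [199. 111.]
1.15 [210. 231.] [195. 121.]
1.3 [209. 261.] [191. 133.]
1.45 [208. 291.] [187. 146.]
hinge [214.83540634 288.84601669] [ 0.51305   -0.1746809  0.06     ] staple [216. 163.]
```

The case is centred at (0.507, -0.173) with its top at about 58 mm and yaw -0.34; the hasp is open about 0.87 rad. Next I'll shut the fingers and come down over the solid part of the strap, 20 mm ahead of the pin.

Call:
step_arm:
  increments:
    - [[11,-1,-20],[0,0,0]]
    - [[11,-1,-20],[0,0,-0.008]]
    - [[11,-1,-20],[0,0,0]]
    - [[12,-1,-20],[0,0,0]]
    - [[0,0,-20],[0,0,0]]
    - [[0,0,-20],[0,0,0]]
    - [[0,0,-5],[0,0,0]]
    - [[0,0,0],[0,0,0]]
  fingers: -1
  grip_force: 30

```text
time: 2.45
eef_pos: [0.5296, -0.1823, 0.1201]
tcp_rot: [0.985, -0.171, -0.002, -0.001]
contact_force: [-0.1, 0.1, 0.3]
opening: -0.0
finger_force: 0.0
```

Call:
step_arm:
  increments:
    - [[0,0,-10],[0,0,0]]
    - [[0,0,-10],[0,0,0]]
    - [[0,0,-10],[0,0,0]]
    - [[0,0,-10],[0,0,0]]
    - [[0,0,-8],[0,0,0]]
    - [[0,0,-4],[0,0,0]]
    - [[0,0,-3],[0,0,0]]
    - [[0,0,-1],[0,0,0]]

```text
time: 3.12
eef_pos: [0.5314, -0.1816, 0.0657]
tcp_rot: [0.985, -0.17, -0.0, -0.0]
contact_force: [0.4, -0.7, 0.3]
opening: 0.001
finger_force: 0.1
```

Call:
step_arm:
  increments:
    - [[0,0,-1.5],[0,0,0]]
    - [[0,0,-1.5],[0,0,0]]
    - [[0,0,0],[0,0,0]]

```text
time: 3.37
eef_pos: [0.5317, -0.1819, 0.0634]
tcp_rot: [0.985, -0.17, 0.0, 0.0]
contact_force: [-0.5, 0.6, 0.8]
opening: 0.001
finger_force: 0.0
```

Call:
step_arm:
  increments:
    - [[0,0,-1.5],[0,0,0]]
    - [[0,0,-1],[0,0,0]]
    - [[0,0,-1],[0,0,0]]
    - [[0,0,0],[0,0,0]]

```text
time: 3.7
eef_pos: [0.5319, -0.182, 0.0615]
tcp_rot: [0.985, -0.17, -0.0, 0.0]
contact_force: [-3.3, 1.4, 7.1]
opening: -0.002
finger_force: 3.9
```

Contact force is up to 7 N, so the strap is flat. I'll press a little more, hold, then rise clear to check it and get a clean view of the camera.

Call:
step_arm:
  increments:
    - [[0,0,-1],[0,0,0]]
    - [[0,0,0],[0,0,0]]
    - [[0,0,0],[0,0,0]]
    - [[0,0,0],[0,0,0]]

```text
time: 4.03
eef_pos: [0.5319, -0.182, 0.0614]
tcp_rot: [0.985, -0.17, -0.0, 0.0]
contact_force: [-5.1, 2.4, 12.0]
opening: 0.006
finger_force: 6.0
```

Call:
step_arm:
  increments:
    - [[0,0,15],[0,0,0]]
    - [[0,0,25],[0,0,0]]
    - [[-12,4,30],[0,0,0]]
    - [[-12,4,35],[0,0,0]]
    - [[-12,4,35],[0,0,0]]
    - [[-13,4,30],[0,0,0]]
    - [[-11,4,10],[0,0,0]]
    - [[0,0,0],[0,0,0]]
  fingers: 1

```text
time: 4.7
eef_pos: [0.4721, -0.1622, 0.2432]
tcp_rot: [0.985, -0.17, 0.004, 0.001]
contact_force: [0.4, 0.4, 0.5]
opening: 0.999
finger_force: 0.0
```

```bash
python3 - <<'E'
from h import *
import pickle
readout.get_state(); snap('wrist','d')
s=readout.get_state(); w=snap('wrist','wrist3'); pickle.dump(s,open('s3.pkl','wb')); a=snap('scene','scene3');t=snap('top','top3')
print(s['time'],s['eef_pos'],s['contact_force'],s['dq'].round(3))
b=np.zeros((600,800,3),np.uint8)
b[:300,:500]=cv2.resize(w[70:310,120:520],(500,300),interpolation=cv2.INTER_CUBIC)
b[:300,500:]=cv2.resize(t[100:190,220:310],(300,300),interpolation=cv2.INTER_CUBIC)
b[300:,:400]=cv2.resize(a[242:302,220:300],(400,300),interpolation=cv2.INTER_CUBIC)
b[300:,400:]=cv2.resize(a[360:420,220:300],(400,300),interpolation=cv2.INTER_CUBIC)
cv2.imwrite('pics/m3.png',b[:,:,::-1])
E
```

```text
4.75 [ 0.47191322 -0.16207294  0.24066023] [ 0.07781365  0.59391179 -0.69588578] [-0.     0.059  0.029  0.001 -0.017  0.   ]
```

View pics/m3.png

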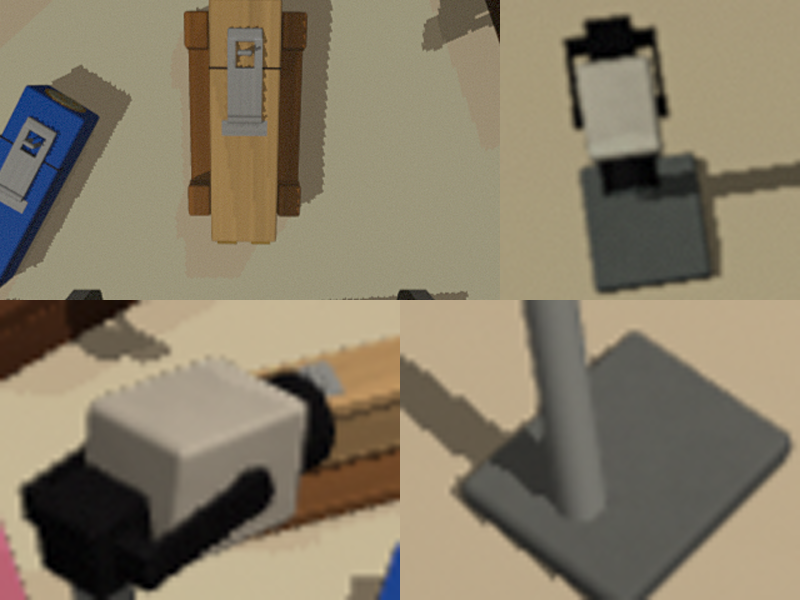

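The hasp lies flat with the staple through its slot. The camera head's top-face corners are in both views: scene crop (90,405), (182,455), (305,408), (215,358) and top crop (655,57), (578,60), (590,157), (660,152). I'll triangulate them to get the camera's pose.

```bash
python3 - <<'E'
from h import *
from scipy.optimize import least_squares
S=dict(b_=(90,405),bp=(182,455),fp=(305,408),f_=(215,358))
T=dict(b_=(655,57),bp=(578,60),fp=(590,157),f_=(660,152))
L=dict(b_=(30,-23,23),bp=(30,23,23),fp=(-30,23,23),f_=(-30,-23,23))
s={k:(np.array(v)-[0,300])/5+[220,242] for k,v in S.items()}
t={k:(np.array(v)-[500,0])/3.3333+[220,100] for k,v in T.items()}
X={}
for k in S:
    X[k],e=tri([ray('scene',s[k]),ray('top',t[k])]); print(k,X[k].round(4),np.round(e,4))
fx=(X['b_']+X['bp']-X['f_']-X['fp'])/2; print('x axis',fx,np.linalg.norm(fx),'yaw',np.arctan2(fx[1],fx[0]),'tilt',np.arcsin(fx[2]/np.linalg.norm(fx)))
def mod(p): 
    M=R.from_euler('ZY',[p[3],-p[4]]).as_matrix(); return M
def res(p):
    M=mod(p); r=[]
    for k in L:
        q=p[:3]+M@np.array(L[k])/1e3
        r+=list(proj('scene',q)-s[k])+list(proj('top',q)-t[k])
    return np.array(r)
for free in (1,):
    o=least_squares(res,[.77,.09,.3,0,.3]); print(o.x.round(4),res(o.x).round(1))
    cov=np.linalg.inv(o.jac.T@o.jac); print('sd/px',np.sqrt(np.diag(cov)).round(4))
o2=least_squares(lambda p:np.r_[res(p),(p[2]-.3)/.001],[.77,.09,.3,0,.3]);print('z=.3',o2.x.round(4),res(o2.x).round(1))
p=o2.x;M=mod(p)
for l in [(-50,0,0),(-50,18,0),(-50,0,18),(-30,23,-23),(30,23,-23)]:
    q=p[:3]+M@np.array(l)/1e3; print(l,'scene crop',((proj('scene',q)-[220,242])*5+[0,300]).round(),'top',((proj('top',q)-[220,100])*3.3333+[500,0]).round())
F=[(583,172),(703,155),(717,275),(597,290)]
F=[onz('top',(np.array(v)-[500,0])/3.3333+[220,100],.01) for v in F]; print(np.round(F,4)); print('foot yaw', [np.arctan2(*(F[a]-F[b])[[1,0]]) for a,b in((0,3),(1,2))],np.mean(F,0))
E
```

```text
b_ [0.7815 0.0747 0.324 ] [0.0023 0.0023]
bp [0.7772 0.1213 0.3282] [0.002 0.002]
fp [0.7216 0.1128 0.3122] [0.0008 0.0008]
f_ [0.7263 0.0695 0.3117] [0.0002 0.0002]
x axis [0.05537031 0.00687636 0.01411452] 0.05755323504249659 yaw 0.12355601471363585 tilt 0.24777013007118007
[0.7572 0.0955 0.2967 0.1286 0.2617] [-2.1 -0.9 -1.2 -0.3 -1.2  0.5 -0.5  1.1  0.9  0.2 -0.8  1.4 -0.2 -0.2
  0.5  0.6]
sd/px [0.001  0.0009 0.0011 0.0199 0.0311]
z=.3 [0.7576 0.0961 0.2984 0.1299 0.2694] [-2.1 -1.6 -1.6 -0.7 -1.1 -0.2 -0.9  0.6  1.  -0.3 -1.1  1.  -0.2 -0.7
  0.2  0.2]
(-50, 0, 0) scene crop [294. 425.] top [629. 191.]
(-50, 18, 0) scene crop [332. 446.] top [600. 194.]
(-50, 0, 18) scene crop [301. 379.] top [628. 189.]
(-30, 23, -23) scene crop [293. 527.] top [591. 165.]
(30, 23, -23) scene crop [162. 580.] top [580.  70.]
[[0.8148 0.1472 0.01  ]
 [0.8303 0.0555 0.01  ]
 [0.7348 0.0426 0.01  ]
 [0.7212 0.1335 0.01  ]]
foot yaw [np.float64(0.1462292442491004), np.float64(0.13392458119972966)] [0.77528202 0.09469428 0.01      ]
```

The first fit puts the pivot at about (0.757, 0.096, 0.30) with yaw 0.13 and tilt 0.26. The tilt is the weakest figure, so I'll take one closer wrist view from the side to firm it up.

Call:
step_arm:
  increments:
    - [[5,20,24],[0,0,0.11]]
    - [[5,20,24],[0,0,0.11]]
    - [[5,20,24],[0,0,0.11]]
    - [[5,25,24],[0,0,0.11]]
    - [[10,27,24],[0,0,0.11]]
    - [[10,27,24],[0,0,0.11]]
    - [[10,27,24],[0,0,0.11]]
    - [[10,27,22],[0,0,0.11]]

```text
time: 5.57
eef_pos: [0.5323, 0.0325, 0.4279]
tcp_rot: [0.963, 0.268, -0.001, -0.001]
contact_force: [0.7, 0.4, -0.1]
opening: 1.002
finger_force: 0.0
```

Call:
step_arm:
  increments:
    - [[12,30,0],[0,0,0.11]]
    - [[13,30,0],[0,0,0.11]]
    - [[13,30,0],[0,0,0.11]]
    - [[13,30,0],[0,0,0.11]]
    - [[13,30,0],[0,0,0.11]]
    - [[13,30,0],[0,0,0.11]]
    - [[13,30,0],[0,0,0.11]]
    - [[13,29,0],[0,0,0.11]]

```text
time: 6.23
eef_pos: [0.6355, 0.2721, 0.4252]
tcp_rot: [0.757, 0.653, -0.002, -0.001]
contact_force: [1.2, 0.1, 0.8]
opening: 0.998
finger_force: 0.0
```

Call:
step_arm:
  increments:
    - [[0,0,0],[-0.11,0,0]]
    - [[0,0,0],[-0.11,0,0]]
    - [[0,0,0],[-0.11,0,0]]
    - [[0,0,0],[-0.11,0,0]]
    - [[0,0,0],[0,0,0]]
    - [[0,0,0],[0,0,0]]

```text
time: 6.73
eef_pos: [0.6347, 0.2716, 0.4245]
tcp_rot: [0.74, 0.637, -0.144, 0.164]
contact_force: [0.8, 0.6, 0.2]
opening: 0.998
finger_force: 0.0
```

```bash
python3 - <<'E'
from h import *
import pickle
s=readout.get_state(); w=snap('wrist','wrist4'); pickle.dump(s,open('s4.pkl','wb'))
print(s['time'],s['eef_pos'],s['dq'].round(3),s['qpos'].round(2))
print(proj('wrist',[.757,.096,.3],s))
E
```

```text
6.7333 [0.63473976 0.27158197 0.42446304] [-0.034 -0.043 -0.011 -0.001  0.001 -0.   ] [ 0.4   0.37  1.17 -0.41  1.77  0.5 ]
[468.74939367 305.75915152]
```

View pics/wrist4.png

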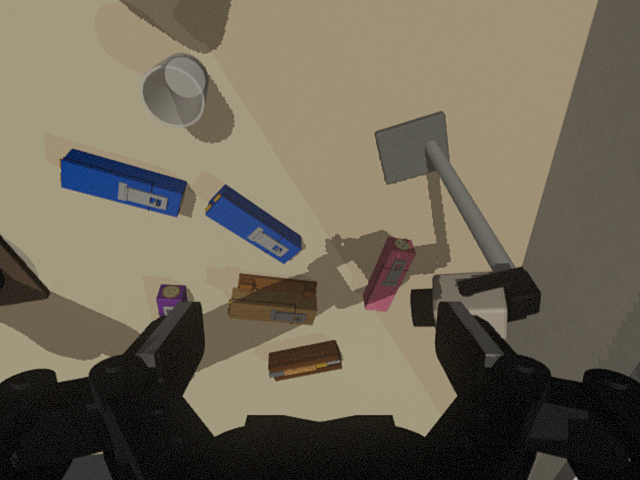

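The side view shows the inspection head at about (470,305): lens at (412–434, 289–328), white body to x≈505, part hidden by a finger. I'll zoom in on the head.

```bash
python3 - <<'E'
from h import *
w=cv2.imread('pics/wrist4.png'); g=cv2.convertScaleAbs(w[255:351,400:528],alpha=1.5)
cv2.imwrite('pics/m4.png',cv2.resize(g,(800,600),interpolation=cv2.INTER_CUBIC))
E
```

```text
(no output)
```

View pics/m4.png

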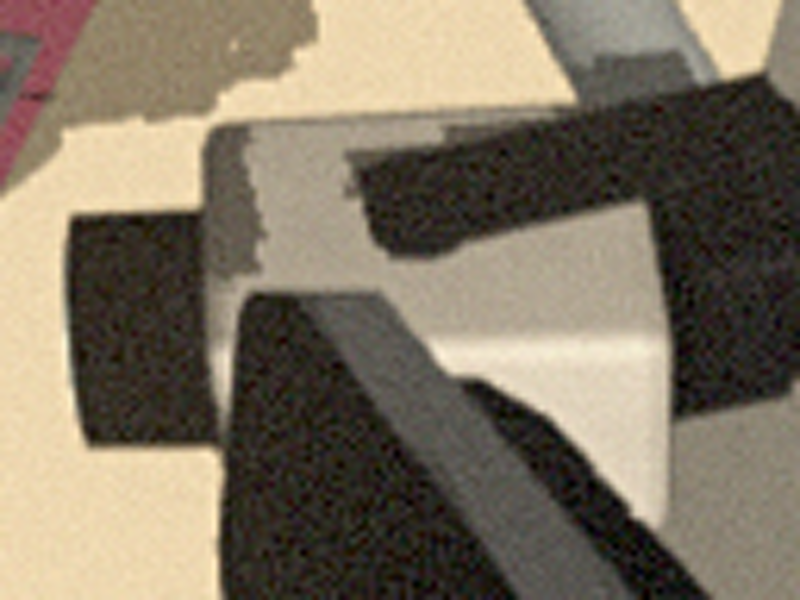

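In the zoom, the front +y bottom corner is at (205,127), the front top at (212,345), back +y top at (668,338), back -y top at (668,522) and the lens front's centre at about (80,330). I'll add these to the fit.

```bash
python3 - <<'E'
from h import *
import pickle
from scipy.optimize import least_squares
s4=pickle.load(open('s4.pkl','rb'))
S=dict(b_=(90,405),bp=(182,455),fp=(305,408),f_=(215,358))
T=dict(b_=(655,57),bp=(578,60),fp=(590,157),f_=(660,152))
W=dict(fpb=(205,127),fp=(212,345),bp=(668,338),b_=(668,522),lens=(80,330))
L=dict(b_=(30,-23,23),bp=(30,23,23),fp=(-30,23,23),f_=(-30,-23,23),fpb=(-30,23,-23),lens=(-50,0,0))
obs=[('scene',k,(np.array(v)-[0,300])/5+[220,242]) for k,v in S.items()]+[('top',k,(np.array(v)-[500,0])/3.3333+[220,100]) for k,v in T.items()]+[('wrist',k,np.array(v)/6.25+[400,255]) for k,v in W.items()]
def res(p,only=None):
    M=R.from_euler('ZY',[p[3],-p[4]]).as_matrix()
    return np.array([proj(n,p[:3]+M@np.array(L[k])/1e3,s4)-uv for n,k,uv in obs if only is None or n==only]).ravel()
for only in (None,'wrist'):
    o=least_squares(res,[.757,.096,.3,.13,.27],args=(only,),loss='soft_l1'); print(o.x.round(4),res(o.x,only).round(1).reshape(-1,2).tolist())
o=least_squares(res,[.757,.096,.3,.13,.27],loss='soft_l1')
p=o.x
M=R.from_euler('ZY',[p[3],-p[4]]).as_matrix(); f=p[:3]-.15*M[:,0]
print('focus',f); 
g=f+M@np.array([-.080-.015,0,0]) # on case axis (19 mm up), 15 behind origin
print('grasp pt at z=19',g,'case rot axes',M.T.round(3))
E
```

```text
[0.7573 0.0947 0.2974 0.1395 0.2358] [[-2.8, -0.8], [-1.6, 0.5], [0.3, -0.8], [-1.0, -1.1], [-1.0, -0.8], [-0.3, 0.8], [-0.2, 1.0], [1.1, -0.0], [-1.6, -3.9], [-0.7, 0.5], [1.9, -0.6], [-0.1, 1.0], [-0.0, -1.5]]
[0.7608 0.085  0.2909 0.1635 0.2369] [[-0.8, -1.8], [0.1, 1.7], [0.1, -0.2], [-0.5, 0.3], [1.9, -0.2]]
focus [0.61282437 0.07438158 0.26235983]
grasp pt at z=19 [0.52134903 0.06154151 0.24016987] case rot axes [[ 0.963  0.135  0.234]
 [-0.139  0.99   0.   ]
 [-0.231 -0.032  0.972]]
```

The fits agree: tilt about 0.24, yaw about 0.14, focus about (0.613, 0.075, 0.263). I'll return over the case to grasp it.

Call:
step_arm:
  increments:
    - [[0,0,0],[0.11,0,0]]
    - [[0,0,0],[0.11,0,0]]
    - [[0,0,0],[0.11,0,0]]
    - [[0,0,0],[0.11,0,0]]
    - [[-12,-30,0],[0,0,-0.11]]
    - [[-12,-30,0],[0,0,-0.11]]
    - [[-12,-30,0],[0,0,-0.11]]
    - [[-12,-30,0],[0,0,-0.11]]

```text
time: 7.45
eef_pos: [0.586, 0.1475, 0.4295]
tcp_rot: [0.885, 0.466, 0.001, -0.0]
contact_force: [0.7, -0.8, -0.1]
opening: 0.997
finger_force: 0.0
```

Call:
step_arm:
  increments:
    - [[-13,-30,0],[0,0,-0.11]]
    - [[-13,-30,0],[0,0,-0.11]]
    - [[-13,-30,0],[0,0,-0.11]]
    - [[-13,-30,0],[0,0,-0.11]]
    - [[-5,-25,-31],[0,0,-0.11]]
    - [[-5,-25,-31],[0,0,-0.11]]
    - [[-5,-25,-31],[0,0,-0.11]]
    - [[-5,-25,-31],[0,0,-0.11]]

```text
time: 8.12
eef_pos: [0.5139, -0.0721, 0.3046]
tcp_rot: [0.999, 0.045, 0.002, -0.0]
contact_force: [0.9, -0.8, -0.5]
opening: 1.0
finger_force: 0.0
```

Call:
step_arm:
  increments:
    - [[-5,-25,-31],[0,0,-0.11]]
    - [[-5,-25,-31],[0,0,-0.11]]
    - [[-6,-25,-31],[0,0,-0.11]]
    - [[-6,-25,-31],[0,0,-0.11]]
    - [[0,0,0],[0,0,0]]
    - [[0,0,0],[0,0,0]]

```text
time: 8.62
eef_pos: [0.4908, -0.1711, 0.1792]
tcp_rot: [0.985, -0.172, -0.001, -0.001]
contact_force: [-0.3, 0.4, 0.2]
opening: 1.002
finger_force: 0.0
```

```bash
python3 - <<'E'
from h import *
s=readout.get_state(); print(s['eef_pos'],R.from_quat(s['tcp_rot']).as_matrix().T.round(3),s['qpos'].round(2),s['time'])
M=R.from_quat(s['tcp_rot']).as_matrix();u=np.array([np.cos(.34),-np.sin(.34),0]);D=np.c_[u,np.cross([0,0,-1],u),[0,0,-1]]
print('turn',R.from_matrix(D@M.T).as_rotvec().round(3),'shift mm',((np.array([.493,-.1676,.018])-s['eef_pos'])*1e3).round(1))
E
```

```text
[ 0.4908282  -0.17111979  0.17924089] [[ 0.941 -0.34  -0.003]
 [-0.34  -0.941 -0.002]
 [-0.002  0.003 -1.   ]] [-0.53 -0.01  2.    0.    1.15  1.39] 8.6167
turn [-0.003 -0.002  0.006] shift mm [   2.2    3.5 -161.2]
```

Call:
step_arm:
  increments:
    - [[2,3.5,-30],[0,0,0.006]]
    - [[0,0,-30],[0,0,0]]
    - [[0,0,-30],[0,0,0]]
    - [[0,0,-20],[0,0,0]]
    - [[0,0,-20],[0,0,0]]
    - [[0,0,-20],[0,0,0]]
    - [[0,0,-10],[0,0,0]]
    - [[0,0,0],[0,0,0]]

```text
time: 9.28
eef_pos: [0.4944, -0.1658, 0.0203]
tcp_rot: [0.986, -0.167, -0.001, -0.0]
contact_force: [0.2, 0.6, 0.4]
opening: 0.998
finger_force: 0.0
```

Call:
step_arm:
  increments:
    - [[0,0,0],[0,0,0]]
    - [[0,0,0],[0,0,0]]
    - [[0,0,0],[0,0,0]]
    - [[0,0,0],[0,0,0]]
    - [[0,0,0],[0,0,0]]
    - [[0,0,0],[0,0,0]]
    - [[0,0,0],[0,0,0]]
    - [[0,0,0],[0,0,0]]
  fingers: -1
  grip_force: 60

```text
time: 9.95
eef_pos: [0.4961, -0.167, 0.0229]
tcp_rot: [0.986, -0.167, 0.002, 0.0]
contact_force: [-0.3, 0.9, 6.8]
opening: 0.533
finger_force: 63.4
```

The grip closed on 46 mm with 63 N. Lifting straight out.

Call:
step_arm:
  increments:
    - [[0,0,5],[0,0,0]]
    - [[0,0,10],[0,0,0]]
    - [[0,0,15],[0,0,0]]
    - [[0,0,20],[0,0,0]]
    - [[0,0,25],[0,0,0]]
    - [[0,0,25],[0,0,0]]
    - [[0,0,25],[0,0,0]]
    - [[0,0,25],[0,0,0]]

```text
time: 10.62
eef_pos: [0.4932, -0.1656, 0.1712]
tcp_rot: [0.986, -0.167, -0.001, -0.0]
contact_force: [1.3, 0.1, -4.5]
opening: 0.529
finger_force: 62.3
```

```bash
python3 - <<'E'
from h import *
import pickle
cams.read_camera('top'); cams.read_camera('top'); s=readout.get_state(); w=snap('wrist','wrist5'); pickle.dump(s,open('s5.pkl','wb')); a=snap('scene','scene5')
print(s['eef_pos'],R.from_quat(s['tcp_rot']).as_matrix().T.round(3),s['contact_force'],s['wrist_torque'],s['opening'],s['time'],s['dq'].round(3))
b=np.zeros((600,800,3),np.uint8)
b[:450,:600]=cv2.resize(w,(600,450)); b[450:,:]=cv2.resize(a[205:280,200:400],(800,300))[:150] if 0 else 0
b[300:,500:]=cv2.resize(a[200:300,220:320],(300,300),interpolation=cv2.INTER_CUBIC)
cv2.imwrite('pics/m5.png',b[:,:,::-1])
E
```

```text
[ 0.49672895 -0.16752534  0.17555317] [[ 0.944 -0.33   0.009]
 [-0.33  -0.944  0.002]
 [ 0.008 -0.005 -1.   ]] [ 0.6911328  -0.61983855 -4.39618933] [-0.0282246  -0.02726387 -0.02459413] 0.531100420506744 10.7167 [-0.004  0.052  0.063 -0.001 -0.048 -0.   ]
```

View pics/m5.png

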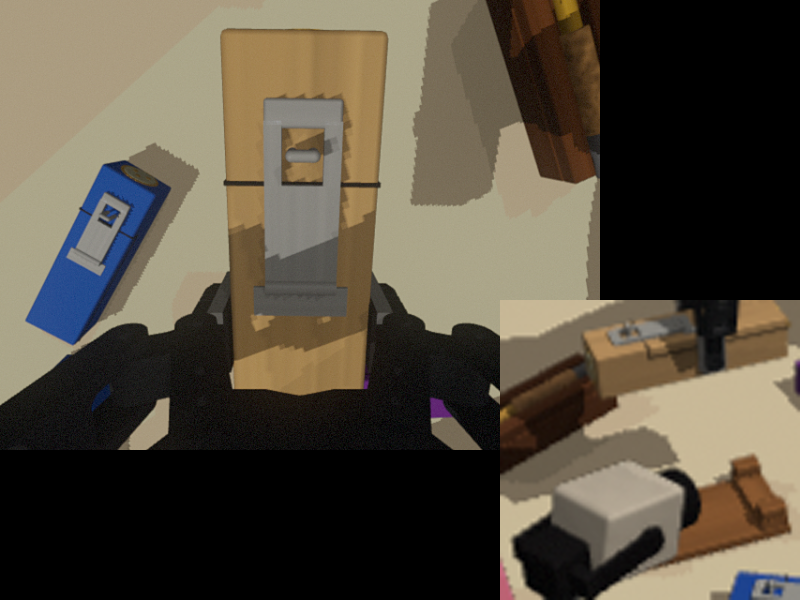

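The case is out and gripped. The hasp is flat with the staple through it; top front corners at (220,30) and (387,33), strap tip corners (264,98) and (342,98), pin line at y≈290. I'll work out the case pose in the hand from these and the final move.

```bash
python3 - <<'E'
from h import *
import pickle
s=pickle.load(open('s5.pkl','rb')); c=cams.get_calibration('wrist')
O=np.array([(80,23,38),(80,-23,38),(62,11,41.5),(62,-11,41.5),(6,0,43)],float)/1e3
I=np.array([(220,29),(388,31),(264,98),(342.5,98),(301.5,291)])*640/600
K=np.array([[c['fx'],0,c['cx']],[0,c['fy'],c['cy']],[0,0,1]])
ok,rv,tv=cv2.solvePnP(O,I,K,None); print('reproj',(cv2.projectPoints(O,rv,tv,K,None)[0][:,0]-I).round(1).tolist())
F=np.diag([1,-1,-1.]); _,Mc,e=pose('wrist',s)
Rc=Mc@F@cv2.Rodrigues(rv)[0]; tc=Mc@F@tv[:,0]+e
Rt=R.from_quat(s['tcp_rot']).as_matrix()
print('origin in tool',(Rt.T@(tc-s['eef_pos'])).round(4),'rot in tool',(Rt.T@Rc).round(3),'world origin',tc)
# nominal: rigid axes aligned with tool (x same,y,z flipped)
Rn=Rt@np.diag([1,-1,-1.])
M=R.from_euler('ZY',[.14,-.245]).as_matrix(); f=np.array([.613,.075,.2635])
for nm,Ro,to in (('pnp',Rc,tc),('nominal',Rn,None)):
    if to is None: to=s['eef_pos']+Rn@np.array([.0125,0,-.039+.0229-.0+ .0]) if 0 else s['eef_pos']+Rn@np.array([.0117,.0015,-.0029])
    D=M@Ro.T; ot=f-M@np.array([.08,0,.019]); tcp=ot+D@(s['eef_pos']-to)
    print(nm,'origin',to,'turn',R.from_matrix(D).as_rotvec().round(3),'shift mm',((tcp-s['eef_pos'])*1e3).round(1))
E
```

```text
Traceback (most recent call last):
cv2.error: OpenCV(4.12.0) /io/opencv/modules/calib3d/src/calibration_base.cpp:1346: error: (-2:Unspecified error) in function 'void cv::findExtrinsicCameraParams2(const cv::Mat&, const cv::Mat&, const cv::Mat&, const cv::Mat&, cv::Mat&, cv::Mat&, int)'
> DLT algorithm needs at least 6 points for pose estimation from 3D-2D point correspondences. (expected: 'count >= 6'), where
>     'count' is 5
> must be greater than or equal to
>     '6' is 6
```

```bash
python3 - <<'E'
from h import *
import pickle
s=pickle.load(open('s5.pkl','rb')); c=cams.get_calibration('wrist')
O=np.array([(80,23,38),(80,-23,38),(62,11,41.5),(62,-11,41.5),(6,0,43)],float)/1e3
I=np.array([(220,29),(388,31),(264,98),(342.5,98),(301.5,291)])*640/600
K=np.array([[c['fx'],0,c['cx']],[0,c['fy'],c['cy']],[0,0,1]])
ok,rv,tv=cv2.solvePnP(O,I,K,None,flags=cv2.SOLVEPNP_SQPNP); print('reproj',(cv2.projectPoints(O,rv,tv,K,None)[0][:,0]-I).round(1).tolist())
F=np.diag([1,-1,-1.]); _,Mc,e=pose('wrist',s)
Rc=Mc@F@cv2.Rodrigues(rv)[0]; tc=Mc@F@tv.ravel()+e
Rt=R.from_quat(s['tcp_rot']).as_matrix()
print('rot in tool',R.from_matrix((Rt@np.diag([1,-1,-1.])).T@Rc).as_rotvec().round(3),'world origin',tc, 'eef',s['eef_pos'])
Rn=Rt@np.diag([1,-1,-1.]); M=R.from_euler('ZY',[.14,-.245]).as_matrix(); f=np.array([.613,.075,.2635])
for nm,Ro,to in (('pnp',Rc,tc),('nominal',Rn,s['eef_pos']+Rn@np.array([.0117,.0,-.0029]))):
    D=M@Ro.T; tcp=f-M@np.array([.08,0,.019])+D@(s['eef_pos']-to)
    print(nm,'origin',to.round(4),'turn',R.from_matrix(D).as_rotvec().round(3),'shift mm',((tcp-s['eef_pos'])*1e3).round(1))
E
```

```text
reproj [[-0.2, 0.4], [-0.1, 0.1], [-0.7, -0.5], [0.9, 0.2], [-0.1, -0.2]]
rot in tool [ 0.002  0.051 -0.008] world origin [ 0.50632445 -0.17201795  0.1731594 ] eef [ 0.49672895 -0.16752534  0.17555317]
pnp origin [ 0.5063 -0.172   0.1732] turn [-0.03  -0.289  0.481] shift mm [ 33.2 231.8  49.4]
nominal origin [ 0.5078 -0.1714  0.1728] turn [-0.022 -0.237  0.474] shift mm [ 32.  230.7  50.1]
```

The PnP and the nominal grasp agree within 2 mm and 0.05 rad. I'll use the mean: shift (32.5, 231.5, 50) mm and turn (-0.026, -0.265, 0.478), spread over 16 rows.

Call:
step_arm:
  increments:
    - [[1,7.5,2],[-0.001,-0.009,0.015]]
    - [[2,15,3],[-0.002,-0.017,0.03]]
    - [[2,15,3],[-0.002,-0.017,0.03]]
    - [[2,15,4],[-0.002,-0.017,0.03]]
    - [[2,15,4],[-0.002,-0.017,0.03]]
    - [[2,15,4],[-0.002,-0.017,0.03]]
    - [[2,15,3],[-0.002,-0.017,0.03]]
    - [[2,15,3],[-0.002,-0.017,0.03]]

```text
time: 11.48
eef_pos: [0.5082, -0.0514, 0.195]
tcp_rot: [0.997, -0.054, 0.063, -0.004]
contact_force: [-0.1, -0.3, -5.7]
opening: 0.536
finger_force: 62.3
```

Call:
step_arm:
  increments:
    - [[2,15,3],[-0.002,-0.017,0.03]]
    - [[2,15,3],[-0.002,-0.017,0.03]]
    - [[2,15,3],[-0.002,-0.017,0.03]]
    - [[2,15,3],[-0.002,-0.017,0.03]]
    - [[2.5,17,3],[-0.002,-0.017,0.033]]
    - [[2.5,15,3],[-0.002,-0.017,0.03]]
    - [[2.5,15,3],[-0.002,-0.017,0.03]]
    - [[2,12,3],[0,-0.018,0.03]]

```text
time: 12.15
eef_pos: [0.5253, 0.0676, 0.2187]
tcp_rot: [0.989, 0.069, 0.13, -0.009]
contact_force: [-0.5, 0.5, -5.8]
opening: 0.531
finger_force: 62.4
```

Call:
step_arm:
  increments:
    - [[0,0,0],[0,0,0]]
    - [[0,0,0],[0,0,0]]
    - [[0,0,0],[0,0,0]]
    - [[0,0,0],[0,0,0]]

```text
time: 12.48
eef_pos: [0.5267, 0.0648, 0.2202]
tcp_rot: [0.989, 0.066, 0.131, -0.008]
contact_force: [-0.5, -0.6, -5.2]
opening: 0.532
finger_force: 62.5
```

```bash
python3 - <<'E'
from h import *
import pickle
s=readout.get_state(); w=snap('wrist','wrist6'); a=snap('scene','scene6'); t=snap('top','top6'); pickle.dump(s,open('s6.pkl','wb'))
s5=pickle.load(open('s5.pkl','rb'))
print(((s['eef_pos']-s5['eef_pos'])*1e3).round(1),(R.from_quat(s['tcp_rot'])*R.from_quat(s5['tcp_rot']).inv()).as_rotvec().round(3),s['contact_force'],s['time'],s['opening'],s['finger_force'],s['dq'].round(3))
b=np.zeros((600,800,3),np.uint8)
b[:300,:400]=cv2.resize(w,(400,300)); b[300:,:400]=cv2.resize(t[90:240,200:400],(400,300))
b[:480,400:]=cv2.resize(a[195:315,225:325],(400,480),interpolation=cv2.INTER_CUBIC)
cv2.imwrite('pics/m6.png',b[:,:,::-1])
E
```

```text
[ 30.  232.4  44.6] [-0.026 -0.255  0.468] [-0.52682644 -0.5509338  -5.19147848] 12.4833 0.5318602005463394 62.483965158462524 [-0.008 -0.    -0.006  0.001  0.     0.   ]
```

View pics/m6.png

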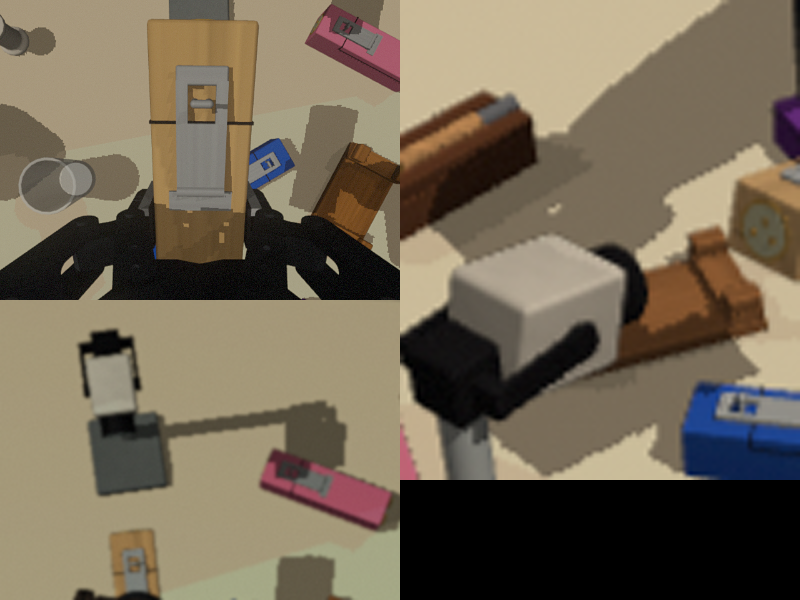

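The case is lined up with the lens in all views. The window appears in the scene crop at (764,230), and its top front edge's centre in the top crop at (133,531). Now a quick check against the computed focus.

```bash
python3 - <<'E'
from h import *
f=np.array([.613,.075,.2635]); M=R.from_euler('ZY',[.14,-.245]).as_matrix()
uv=np.array([(764-400)/4+225,230/4+195]); e,d=ray('scene',uv); print('scene window',uv,'focus',proj('scene',f),'perp offset mm',((e+d*((f-e)@d)-f)*1e3).round(1))
ed=f+M@np.array([0,0,.019]); ut=np.array([133/2+200,(531-300)/2+90]); print('top edge',ut,proj('top',ed),((onz('top',ut,ed[2])-ed)*1e3).round(1))
E
```

```text
scene window [316.  252.5] focus [315.30096607 250.90589192] perp offset mm [ 0.2  2.2 -2.5]
top edge [266.5 205.5] [264.80925882 204.81410479] [-1.4 -3.5 -0. ]
```

Within 4 mm already. I'll make a small trim for the remaining shortfall and hold.

Call:
step_arm:
  increments:
    - [[1,0.5,2],[0,-0.005,0.005]]
    - [[1,0.5,1.5],[0,-0.005,0.005]]
    - [[0,0,0],[0,0,0]]
    - [[0,0,0],[0,0,0]]
    - [[0,0,0],[0,0,0]]
    - [[0,0,0],[0,0,0]]
    - [[0,0,0],[0,0,0]]
    - [[0,0,0],[0,0,0]]

```text
time: 13.3
eef_pos: [0.529, 0.0662, 0.2242]
tcp_rot: [0.988, 0.072, 0.137, -0.008]
contact_force: [0.5, -0.6, -5.6]
opening: 0.53
finger_force: 62.5
```

```bash
python3 - <<'E'
from h import *
s=readout.get_state(); print(s['eef_pos'],s['dq'].round(3),s['finger_force'],s['contact_force'])
if np.abs(s['dq']).max()<.02: print(sign_off())
E
```

```text
[0.52899679 0.06620032 0.22424875] [-0.     0.001  0.     0.001  0.001 -0.   ] 62.54342436790466 [ 0.50360016 -0.57974352 -5.61617932]
the job is handed in; nothing more can be done
None
```

The job is handed in (no verdict came back): the hasp was shut in the cradle, and the case is held still with its window within about 4 mm of the focus point by the last two-view check, aligned with the lens axis to an estimated 0.05 rad.

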